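# Slide a control module down a sloping plate into its locating corner

## Task

Push the open control module off the level loading deck onto the blue sloping plate so that it slides down into the corner formed by the two yellow fences, and nudge it gently until it sits fully home: flat on the plate, with its leading end and its long side flush against the fences. Do not press hard on the module, do not let it drop off the stand, and leave the stand's connector cap and everything on the bench where they are.

Things in the scene. Friction and masses are not known exactly. Their poses are not given: they have to be found in the camera images.
- stand: fixed loading stand; z up, +y horizontally away from the slope, +x towards the side with the long yellow fence (away from the robot at yaw 0); origin on the bench under the edge where deck meets slope. Its level grey deck (top 128 mm above the bench, no rims) covers x -106 to +156, y 0 to +150 mm; y = 0 is the edge to the slope.
- ramp: blue smooth plate, fixed to the stand, 250 mm long and 210 wide, sloping down from the deck's edge at 26 degrees. Origin on its top surface at the middle of its upper edge, flush with the deck; z square to the plate, +y uphill along it, x level along the edge. No rim except the two yellow fences.
- module: control module: aluminium tray 80 (its x) by 120 (its y) by 22 mm tall, green circuit board on top to 25 mm, black connector block (56 x 22 mm, to 33 mm height) near its rear (+y) end. Origin at the centre of its underside. 0.3 to 0.5 kg. It starts on the deck, its plain leading (-y) end towards the slope, up to 0.3 rad askew of the stand's y.
- nest: locating corner on the plate, fixed: origin at the inside corner of the two yellow fences, on the plate's surface; z square to the plate. Long fence: inner face at x = 0, from y = -12 to +165 mm. Short fence: inner face at y = 0, from x = -88 to 0. Both 12 mm thick, 16 mm high. The corner is turned 25 degrees on the plate, clockwise from above: both -y and +x lead downhill.
- seat (a point): point on the plate's surface at x = -40, y = +60 mm of the locating corner's frame, axes parallel to it: where the module's origin and axes lie when it is fully home. The surfaces are smooth (friction coefficient between 0.34 and 0.46, not known beforehand): the module slides down by gravity, but may stop short of either fence, or askew.
- cap: (mm) black and orange connector cap, 34 x 46 x 26, loose on the far side of the loading deck; a bystander; origin at the centre of its underside; must not be moved
- cover: (mm) loose finned aluminium housing cover, 85 x 125 x 21, on the bench to the left; a bystander; origin at the centre of its underside; must not be moved
- meter: (mm) yellow hand multimeter, 75 x 150 x 40, on the bench to the right; a bystander; origin at the centre of its underside; must not be moved
- tray: (mm) grey divided parts tray, 110 x 160 x 35, on the bench to the left; a bystander; origin at the centre of its underside; must not be moved
- driver: (mm) screwdriver with red handle, 190 long, on the bench to the right, below the slope; a bystander; origin at the underside of its middle; must not be moved
- cleaner: (mm) white bottle with red cap, 52 diameter, 130 tall, on the bench to the right; a bystander; origin at the centre of its underside; must not be moved
- tape: (mm) roll of amber tape, 90 diameter, 20 tall, lying on the bench in front of the robot; a bystander; origin at the centre of its underside; must not be moved
Not all that is in view belongs to the job. What is shaped like the module but pink is not meant.

How it is judged (in metres and radians):
On the way:
1. the module has left the deck and lies flat on the sloping plate (angle between the z axis of module and the z axis of nest, either way round below 0.06 rad and z of module in the frame of nest between -0.006 and 0.006 m), for 0.1 s.
At the end, for the whole second after the job is handed in: The module rests flat on the sloping plate, home in the corner: its centre within 3 mm of the fully seated place along each fence and 4 mm in height, square to the fences within 2 degrees, and at rest (x of module in the frame of nest between -0.043 and -0.037 m and y of module in the frame of nest between 0.057 and 0.063 m and z of module in the frame of nest between -0.004 and 0.004 m and angle between the y axis of module and the y axis of nest, either way round below 0.035 rad and angle between the z axis of module and the z axis of nest, either way round below 0.035 rad and linear speed of module below 0.01 m/s and angular speed of module below 0.05 rad/s); the robot touches nothing.
It fails at once if the fingers press the module with more than 60 N (contact force between the fingers and module above 60 N).
It fails at once if the module falls off the stand or is flipped over (height (world z) of module below 0.015 m or angle between module's own z axis and vertical above 0.9 rad).
It fails at once if the cap or anything on the bench is moved by more than 15 mm (distance of any of cap, cover, meter, tray, driver, cleaner, tape from where it was at the start of the episode above 0.015 m).
It also fails if it takes over 61 s, if anything falls off the work surface, if the arm or the gripper's body presses on something with over 40 N, if the wrist force passes 120 N, or if a joint passes its speed limit or range.

## Robot

A 6-joint arm with a two-finger parallel gripper is mounted at the origin on the work surface. World frame = base frame: x ahead of the robot, y to its left, z up, the work surface at z = 0. Lengths are in mm, angles in rad, forces in N, time in s.
With the tool pointing down it reaches from about 375 to 750 mm from the base axis. Payload 9 kg.
Tool frame: the origin (TCP) lies on the centre line of the jaws, within the pads' length; the fingertips stand 19 mm ahead of it and the grasp point (between the pads) is the TCP; z points along the fingers, y is the line along which they close (so a half turn about z gives the same grasp; the last joint's range is limited). The gripper opens to 85 mm and grips with 20 to 120 N. Pads are 22 mm wide; open, the fingers measure 114 mm over their backs; the gripper's body (76 mm by 85 mm) begins 54 mm behind the grasp point. The pads swing forward as they close: fully open they stand 13 mm farther back than shut.
Start: joints at [1.114, 0.104, 0.097, 1.564, 0, 1.353], TCP at [141.924, 583.003, 250.331] pointing down, gripper open.
Joint ranges: [-2.99, 2.99], [-0.84, 1.86], [-1.1, 1.16], [-1.84, 2.11], [-1.51, 1.56], [-3.14, 3.14]. Speed limits (rad/s): [2.22, 2.22, 2.57, 3.14, 3.14, 3.14].

## Interface

Orientations are given as a rotation vector (axis times angle).
In Python, from rig import env gives the robot as it stands.
- The arm moves only by the shell command python3 -m inch 'ROWS' [OPENING] [FORCE]. ROWS is JSON, a list of rows, each a list of 4 numbers: the shift along the tool's x, y, z in cm, then the turn about the tool's z in degrees. A call has 1 to 12 rows; each row is the pose to reach, as a shift and turn from the pose commanded when the call began, along the tool's axes at that moment; what a row does not reach only later rows make up. A row lasts 1/10 s, in which the tool goes at most 50 mm and 8.59 degrees, less where a joint would pass 70% of its speed; a pose out of reach is approached as far as the arm can. A call with a gripper value outside its range is refused whole. OPENING is the closure, from 0 (fully open) to 1 (shut), set as the call begins (- or left out, the last holds). The fingers move at their own pace and stop on an object; FORCE is the grip in N (left out, the last holds). Time passes only in rows, so rows that repeat a pose let the fingers close. It gives the time, the measured TCP pose, the force, the opening and the grip force at its end, in the units of the state.
- env.read_state(): the state, without advancing time (a new reading comes with each control period).
- env.get_image(name): name is "scene" or "top"; returns a dict with "color" (400x640x3 uint8, red, green, blue), "fx", "fy", "cx", "cy" (pixels), "k1" (the pictures are not rectified: a ray, as slopes to the right and down, at radius r is drawn at 1 + k1 r^2 times it, then the intrinsics apply), "R" (3x3) and "t" (3): a world point X has camera coordinates R X + t. Camera axes: x right, y down, z forward; pixel columns grow to the right and rows downward; lengths in mm; the calibration is good to about 2 mm. A picture is of the moment at which its call begins. There is no depth.
- env.close_job(): hands the job in; it is judged then, once.
The state is a dict: "time_s": time; "joint_positions": joint angles; "joint_velocities": joint speeds; "tau": joint torques, N m; "ee_pos": TCP position; "tool_rot": TCP orientation; "ft_force": force on the tool from outside, world axes, zero at the start; "moment": the same for the moment, N m; "finger_gap": opening from 0.0 (shut) to 1.0 (fully open); "gripper_force": force on a finger pad.
Only numpy, scipy, OpenCV 4.12 (cv2) and the standard library are available. Lean on these libraries where they do the work, as an engineer would, in place of code of your own. Each camera call takes 0.05 s, during which the arm holds its last target. There are 200 camera calls.

## Working session

There is one attempt and no reset: what is moved stays moved. The work goes in short steps, Python scripts to look and compute and a shell command to move; the robot and the scene stay as the last step left them, time stands still between calls to the robot, and variables do not carry over. Pictures are saved under pics/ and viewed, at most 10 in all, crops included, and the job is handed in when it is done.

```bash
ls; mkdir -p pics; python3 - <<'E'
from rig import env
import cv2
s=env.read_state();print({k:s[k] for k in('time_s','ee_pos','tool_rot','ft_force','finger_gap')})
for n in('scene','top'):
    d=env.get_image(n);cv2.imwrite(f'pics/{n}0.png',d['color'][...,::-1]);print(n,d['fx'],d['cx'],d['cy'],d['k1'],d['R'],d['t'])
E
```

```text
pics
{'time_s': 0.0, 'ee_pos': array([141.74781304, 582.70010094, 249.5209907 ]), 'tool_rot': array([-3.74071844e-01, -3.11877617e+00,  1.94839585e-03]), 'ft_force': array([ 0.23237318, -0.71512316,  0.06994194]), 'finger_gap': 0.9984726737184549}
scene 412.95038361196856 314.81010567972663 199.69285485679103 0.0023961786618230977 [[ 0.59720918  0.80205891 -0.00653388]
 [ 0.54081347 -0.40867622 -0.73519014]
 [-0.59233604  0.43552869 -0.67782945]] [-346.92260164 -223.82477081 1873.49908154]
top 505.2179842374782 312.5648623153386 210.8814442282346 -0.03572967043981468 [[-0.01035557 -0.99985109  0.01380404]
 [-0.99528908  0.00897554 -0.09653546]
 [ 0.09639718 -0.01473869 -0.99523382]] [ -11.95083521  597.40148625 1389.04909427]
```

View pics/scene0.png

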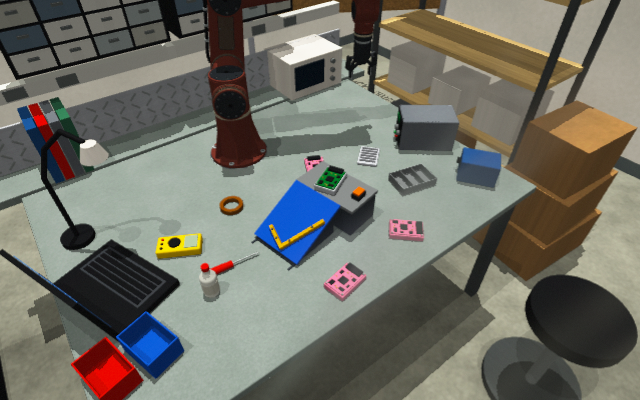

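View pics/top0.png

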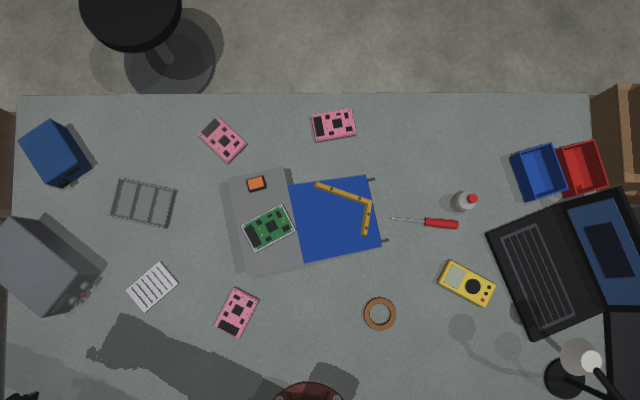

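The green module is at top-view pixel (268,229). It could be confused with the pink look-alikes at (222,140), (333,124) and (237,312), and with the finned cover at (152,286). The description points to the green one, so I'll check that in a crop and measure.

```bash
cat > h.py <<'E'
from rig import env
import cv2, numpy as np
def grab(n='top'):
    d=env.get_image(n); return d
def ray(d,p):
    K=np.array([[d['fx'],0,d['cx']],[0,d['fy'],d['cy']],[0,0,1.]])
    q=cv2.undistortPoints(np.array(p,float).reshape(-1,1,2),K,np.array([d['k1'],0,0,0.]))[:,0]
    R=np.array(d['R']);t=np.array(d['t'])
    return -R.T@t,np.c_[q,np.ones(len(q))]@R
def cast(d,p,P0,n):
    o,v=ray(d,p);P0=np.array(P0,float);n=np.array(n,float)
    return o+v*(((P0-o)@n)/(v@n))[:,None]
def proj(d,X):
    K=np.array([[d['fx'],0,d['cx']],[0,d['fy'],d['cy']],[0,0,1.]])
    return cv2.projectPoints(np.array(X,float).reshape(-1,1,3),cv2.Rodrigues(np.array(d['R']))[0],np.array(d['t']),K,np.array([d['k1'],0,0,0.]))[0][:,0]
def mask(d,lo,hi,roi):
    h=cv2.cvtColor(np.ascontiguousarray(d['color']),cv2.COLOR_RGB2HSV);m=cv2.inRange(h,np.array(lo),np.array(hi))
    z=np.zeros_like(m);x0,y0,x1,y1=roi;z[y0:y1,x0:x1]=m[y0:y1,x0:x1];return z
def pts(m): return np.argwhere(m)[:,::-1].astype(np.float32)
E
python3 - <<'E'
from h import *
d=grab();c=d['color'][155:285,205:405,::-1]
cv2.imwrite('pics/crop1.png',cv2.resize(c,None,fx=4,fy=4,interpolation=cv2.INTER_CUBIC))
b=mask(d,(105,120,40),(130,255,255),(280,160,400,280));y=mask(d,(15,120,60),(32,255,255),(300,160,400,260));g=mask(d,(45,80,30),(85,255,255),(230,190,310,260))
bl=cv2.morphologyEx(b|y,cv2.MORPH_CLOSE,np.ones((5,5)))
cn=max(cv2.findContours(bl,0,1)[0],key=cv2.contourArea);print('blue',cv2.approxPolyDP(cv2.convexHull(cn),4,True)[:,0].tolist())
print('yellow hull',cv2.approxPolyDP(cv2.convexHull(pts(y).astype(np.int32)),2,True)[:,0].tolist())
r=cv2.minAreaRect(pts(g));print('green',r)
# module on z=153
print(cast(d,cv2.boxPoints(r),[0,0,153],[0,0,1]).round(1))
E
```

```text
blue [[365, 175], [381, 246], [304, 263], [288, 185]]
yellow hull [[366, 234], [362, 234], [314, 186], [315, 183], [371, 201]]
green ((268.8798828125, 227.0859375), (27.367961883544922, 40.81379699707031), 61.55707550048828)
[[551.2 158.3 153. ]
 [600.3  66.6 153. ]
 [538.3  33.6 153. ]
 [489.7 125.1 153. ]]
```

View pics/crop1.png

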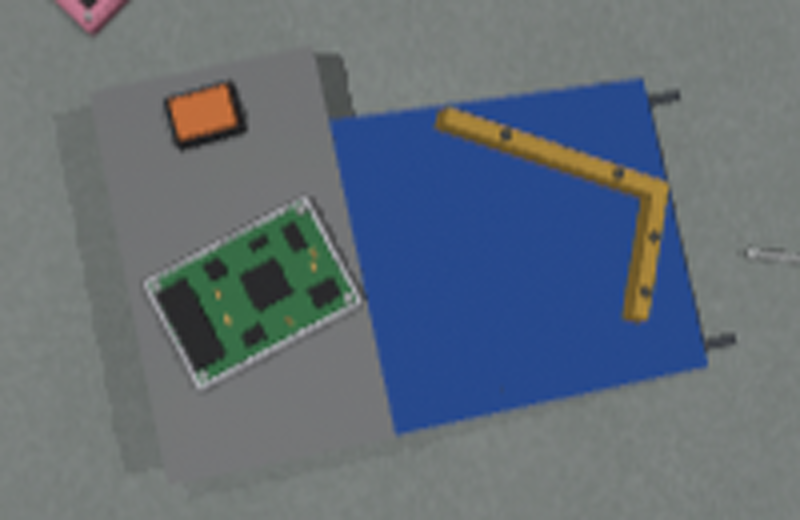

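The crop confirms the module: green board, aluminium rim, and black connector at the rear (left, crop 190,325). Its leading edge is near the slope edge at crop (335,249). The cap is at (205,113). Next I'll work out the frames.

```bash
cat >> h.py <<'E'
def frames():
    import json; F=json.load(open('f.json')); return {k:np.array(v) for k,v in F.items()}
E
python3 - <<'E'
from h import *
import json
d=grab()
f=lambda p:np.array(p)/4+[205-.375,155-.375]
Z=[0,0,1]
up=cast(d,f([[331,119],[397,434]]),[0,0,128],Z)
zl=128-250*np.sin(np.radians(26))
lo=cast(d,f([[643,79],[706,366]]),[0,0,zl],Z)
print('up',up.round(1),np.linalg.norm(up[0]-up[1]),'lo',lo.round(1),np.linalg.norm(lo[0]-lo[1]),'len',np.linalg.norm(up.mean(0)-lo.mean(0)))
# stand axes
ex=(up[0]-up[1])+(lo[0]-lo[1]);ex[2]=0;ex/=np.linalg.norm(ex);z=np.array([0,0,1.]);ey=np.cross(z,ex)
O=(up.mean(0)+(lo.mean(0)+np.array([0,0,128-zl])+ey*250*np.cos(np.radians(26))))/2
print('yaw deg',np.degrees(np.arctan2(ex[1],ex[0])),'ramp O',O.round(1))
# ramp frame
a=np.radians(26);ry=ey*np.cos(a)+z*np.sin(a);rz=np.cross(ex,ry)
# nest: yellow top surface 16 above the plate ; fence outer top: cast corners
pl=lambda h:(O+rz*h,rz)
P=cast(d,f([[668,182],[440,108],[437,127],[626,320],[648,322],[641,197]]),*pl(16))-O
print('yellow in ramp (corner outer, long end out, long end in, short end in, short end out, inner corner)\n',np.c_[P@ex,P@ry].round(1))
c,s=np.cos(np.radians(-25)),np.sin(np.radians(-25))
nx=ex*c+ry*s;ny=-ex*s+ry*c
# outer corner = (12,-12), long end outer (12,165), inner (0,165); short end inner (-88,0)
mod=np.array([[12,-12],[12,165],[0,165],[-88,0],[-88,-12],[0,0]])
N=np.mean([P[i]-nx*mod[i,0]-ny*mod[i,1] for i in range(6)],0);N-=rz*(N@rz)
print('nest in ramp',N@ex,N@ry,'resid',[((P[i]-N)@nx-mod[i,0],(P[i]-N)@ny-mod[i,1]) for i in range(6)])
N=N+O;S=N-40*nx+60*ny
m=cast(d,f([[145,283],[308,198],[362,300],[203,388]]),[0,0,150],Z)
print('module',m.round(1),'c',m.mean(0))
my=(m[0]+m[3]-m[1]-m[2]);print('yaw y axis vs stand',np.degrees(np.arctan2(-my@ex,my@ey)),'stand xy',(m-O)@ex,(m-O)@ey)
print('seat',S.round(1),'ramp',(S-O)@ex,(S-O)@ry,'ny world yaw deg',np.degrees(np.arctan2(ny[1],ny[0])),ny,nx)
cap=cast(d,f([[163,100],[232,82],[245,128],[180,150]]),[0,0,145],Z);print('cap',((cap-O)@ex).round(),((cap-O)@ey).round())
json.dump(dict(O=O.tolist(),ex=ex.tolist(),ey=ey.tolist(),ry=ry.tolist(),rz=rz.tolist(),N=N.tolist(),nx=nx.tolist(),ny=ny.tolist(),S=S.tolist()),open('f.json','w'))
R=cv2.Rodrigues(env.read_state()['tool_rot'])[0];print('tool',R.round(3))
E
```

```text
up [[658.1  49.1 128. ]
 [452.2   7.6 128. ]] 209.98760605083183 lo [[ 701.6 -169.7   18.4]
 [ 496.8 -210.    18.4]] 208.68580056626382 len 248.07180153102297
yaw deg 11.258729528816989 ramp O [555.2  29.4 128. ]
yellow in ramp (corner outer, long end out, long end in, short end in, short end out, inner corner)
 [[  27.1 -239.7]
 [ 100.   -73.6]
 [  87.5  -68.4]
 [ -62.  -181.1]
 [ -66.2 -198.3]
 [  19.7 -214.8]]
nest in ramp 19.088588284533024 -219.58053308066454 resid [(np.float64(3.7402956945907615), np.float64(-2.824315181610242)), (np.float64(-0.39736194224724386), np.float64(1.4552322127039758)), (np.float64(-1.839054073813056), np.float64(0.9370310430807081)), (np.float64(-1.7205723713451988), np.float64(0.5894640761871948)), (np.float64(1.6738837864836995), np.float64(-4.745702802464887)), (np.float64(-1.4571910936690136), np.float64(4.5882906521033275))]
module [[550.  167.7 150. ]
 [603.7  63.3 150. ]
 [537.8  29.1 150. ]
 [482.7 130.6 150. ]] c [543.54527112  97.68975849 150.        ]
yaw y axis vs stand 16.598275101262026 stand xy [ 21.82255199  54.12168186 -17.15801494 -51.37285385] [136.61347615  23.77514109   3.1042001  113.40707362]
seat [589.3 -99.7  63. ] ramp 8.193372507508933 -148.29733538883755 ny world yaw deg 73.83777680080745 [0.25544602 0.8814197  0.39729918] [ 0.96302758 -0.19558953 -0.18526365]
cap [136. 139. 108. 102.] [103.  57.  55.  99.]
tool [[-0.972  0.237 -0.   ]
 [ 0.237  0.972 -0.001]
 [ 0.    -0.001 -1.   ]]
```

```bash
python3 -m inch '[[-21,-19,0,42],[-42.4,-38.6,0,85],[-42.4,-38.6,0,85],[-42.4,-38.6,0,85],[-42.4,-38.6,0,85],[-42.4,-38.6,0,85],[-42.4,-38.6,0,85],[-42.4,-38.6,0,85],[-42.4,-38.6,0,85],[-42.4,-38.6,0,85],[-42.4,-38.6,0,85],[-42.4,-38.6,0,85]]' 1 20
cat >> h.py <<'E'
def st():
    s=env.read_state();R=cv2.Rodrigues(s['tool_rot'])[0]
    print('t',round(s['time_s'],2),'p',s['ee_pos'].round(1),'toolx deg',np.degrees(np.arctan2(R[1,0],R[0,0])).round(1),'F',s['ft_force'].round(1),'q',s['joint_positions'].round(2),'gap',round(float(s['finger_gap']),2));return s['ee_pos'],R
E
python3 -c "from h import *;st()"
```

```text
time_s: 1.4
ee_pos: [464.1, 104.4, 250.0]
tool_rot: [2.386, 2.043, -0.0]
ft_force: [-0.1, 0.6, -0.4]
finger_gap: 0.001
gripper_force: 0.0
t 1.4 p [464.1 104.4 250. ] toolx deg 81.1 F [-0.1  0.6 -0.4] q [-0.05 -0.28 -0.26  1.58 -0.    1.67] gap 0.0
```

```bash
python3 -m inch '[[0,0,3,0],[0,0,6,0],[0,0,7.5,0],[0,0,8.2,0],[0,0,8.7,0],[0,0,9.1,0],[0,0,9.1,0]]' 
python3 - <<'E'
from h import *
d=grab('scene');c=d['color'][130:230,270:400,::-1]
cv2.imwrite('pics/s1.png',cv2.resize(c,None,fx=6,fy=6,interpolation=cv2.INTER_CUBIC))
E
```

```text
time_s: 2.1
ee_pos: [462.8, 107.8, 159.8]
tool_rot: [2.383, 2.047, 0.001]
ft_force: [-0.3, 0.6, 0.0]
finger_gap: 0.0
gripper_force: 0.0
```

View pics/s1.png

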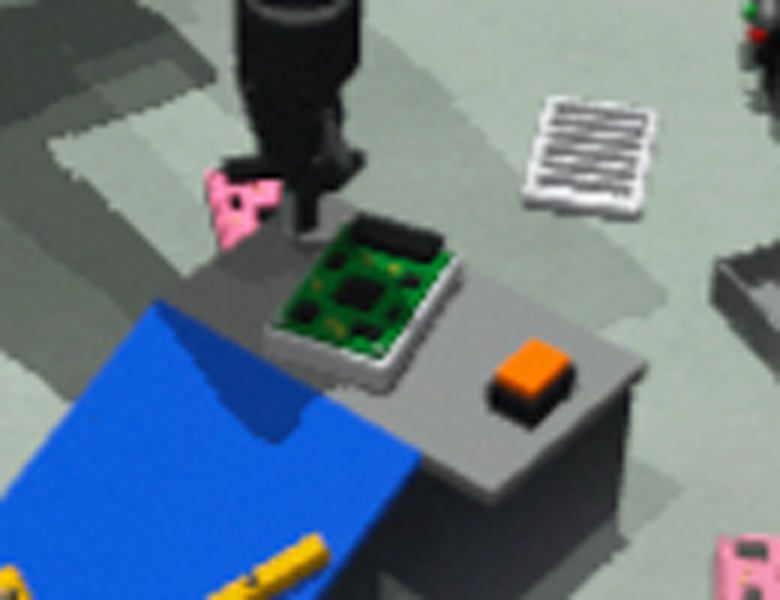

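The finger stands beside the module's near rear side (crop 305,230), clear of the deck. I'll push sideways to turn the module clockwise.

```bash
python3 -m inch '[[0.2,0.5,0.3,0],[0.4,1.0,0.3,0],[0.5,1.4,0.3,0],[0.7,1.8,0.3,0],[0.8,2.2,0.3,0],[0.9,2.6,0.3,0],[1.1,3.0,0.3,0],[1.2,3.4,0.3,0],[1.4,3.8,0.3,0],[1.5,4.2,0.3,0],[1.5,4.2,0.3,0]]' 
cat >> h.py <<'E'
def mod(tag,plane=None,n='top',roi=(225,180,400,280)):
    """rear/lead from green mask; deck plane by default"""
    F=frames();d=grab(n)
    P0,nn=((F['O']+[0,0,25]),np.array([0,0,1.])) if plane is None else (F['O']+25*F['rz'],F['rz'])
    g=mask(d,(45,80,30),(85,255,255),roi)
    g=cv2.morphologyEx(g,cv2.MORPH_CLOSE,np.ones((7,7)))
    X=cast(d,pts(g),P0,nn)-F['O']
    ey=F['ey'] if plane is None else F['ry']
    r=cv2.minAreaRect(np.c_[X@F['ex'],X@ey].astype(np.float32));print(tag,'green rect ramp/stand',r)
    c=d['color'][160:270,220:400,::-1]
    cv2.imwrite(f'pics/{tag}.png',cv2.resize(c,None,fx=4,fy=4,interpolation=cv2.INTER_CUBIC));return r
E
python3 -c "
from h import *
st();mod('a1')"
```

```text
time_s: 3.25
ee_pos: [507.0, 116.1, 156.3]
tool_rot: [2.383, 2.047, 0.001]
ft_force: [-0.5, 0.6, 0.3]
finger_gap: 0.002
gripper_force: 0.0
t 3.25 p [507.  116.1 156.3] toolx deg 81.3 F [-0.5  0.6  0.3] q [-0.03 -0.14 -0.31  1.4   0.    1.7 ] gap 0.0
a1 green rect ramp/stand ((30.76245880126953, 32.80243682861328), (70.4286880493164, 53.132965087890625), 2.3510401248931885)
```

View pics/a1.png

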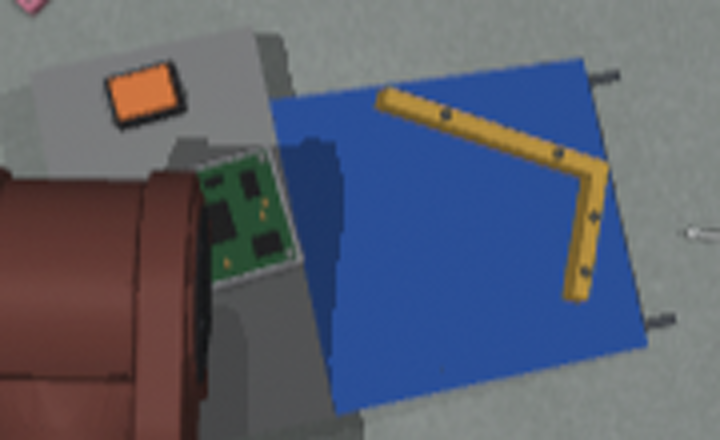

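The module is now about square to the stand (yaw about +2°), with its front edge from crop (265,148) to (301,262). It needs a bit more turn, then I'll retreat and look.

```bash
python3 -m inch '[[0.1,0.4,0,0],[0.3,0.8,0,0],[0.4,1.2,0,0],[0.4,1.2,0,0],[0.3,0.5,0,0],[0,-1.5,0,0],[0,-2,-3,0],[0,-2,-8,0],[0,-2,-8,0]]' 
python3 -m inch '[[5,-2,0,0],[10,-4,0,0],[15,-4,0,0],[18,-4,0,0],[18,-4,0,0],[18,-4,0,0]]' 0.5
python3 -c "
from h import *
st();mod('a2')"
```

```text
time_s: 4.2
ee_pos: [488.4, 119.2, 242.9]
tool_rot: [2.378, 2.043, 0.011]
ft_force: [1.3, -0.7, 0.2]
finger_gap: 0.002
gripper_force: 0.0
time_s: 4.8
ee_pos: [473.8, 303.5, 236.1]
tool_rot: [2.381, 2.049, -0.001]
ft_force: [0.4, -0.5, -0.8]
finger_gap: 0.503
gripper_force: 0.0
t 4.8 p [473.8 303.5 236.1] toolx deg 81.4 F [ 0.4 -0.5 -0.8] q [ 0.34 -0.01 -0.05  1.54 -0.    2.06] gap 0.5
a2 green rect ramp/stand ((37.440452575683594, 54.51131820678711), (103.81755828857422, 70.35395812988281), 89.1131362915039)
```

View pics/a2.png

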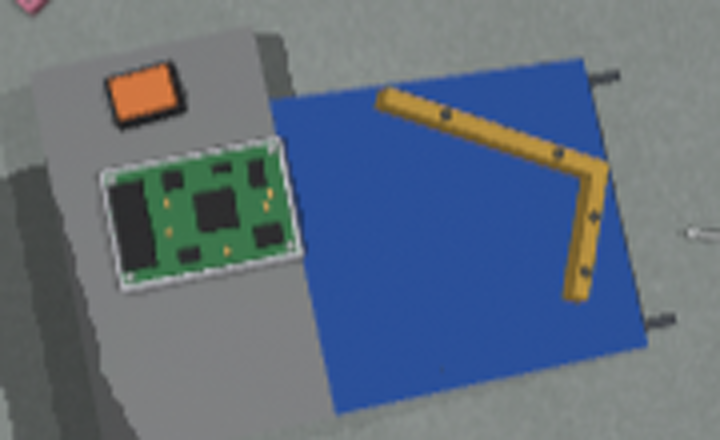

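The module is nearly square (yaw about -1.5°) at stand x≈37, with its rear at y≈118. I'll go behind it with half-open fingers for a two-point push.

```bash
python3 -m inch '[[-4,4,0,-7],[-8,8,0,-14],[-10.9,11,0,-14],[-10.9,11,0,-14],[-10.9,11,3,-14],[-10.9,11,6,-14],[-10.9,11,7.5,-14],[-10.9,11,8.2,-14],[-10.9,11,8.2,-14]]' 
python3 -c "
from h import *
p,R=st();F=frames();print((p-F['O'])@F['ex'],(p-F['O'])@F['ey'])"
```

```text
time_s: 5.75
ee_pos: [566.2, 178.5, 154.2]
tool_rot: [-2.116, -2.321, 0.001]
ft_force: [0.4, 0.5, -0.3]
finger_gap: 0.5
gripper_force: 0.0
t 5.75 p [566.2 178.5 154.2] toolx deg 95.3 F [ 0.4  0.5 -0.3] q [ 0.09  0.09 -0.09  1.39  0.    1.56] gap 0.5
39.808824824444 144.03724755838581
```

```bash
python3 -m inch '[[-0.8,0.1,0,0],[-1.5,0.1,0,0],[-2.1,0.2,0,1],[-2.7,0.3,0,3],[-3.3,0.3,0,5],[-3.9,0.4,0,6.5],[-4.5,0.5,0,8],[-5.1,0.5,0,9],[-5.7,0.6,0,10],[-6.2,0.6,0,11],[-6.2,0.6,0,11]]' 
python3 -c "
from h import *
p,R=st();F=frames();print((p-F['O'])@F['ex'],(p-F['O'])@F['ey'])
mod('a3');d=grab('scene');c=d['color'][150:270,240:390,::-1]
cv2.imwrite('pics/s3.png',cv2.resize(c,None,fx=5,fy=5,interpolation=cv2.INTER_CUBIC))"
```

```text
time_s: 6.85
ee_pos: [578.3, 116.8, 154.2]
tool_rot: [2.33, 2.107, -0.001]
ft_force: [0.3, -0.3, -1.4]
finger_gap: 0.502
gripper_force: 0.0
t 6.85 p [578.3 116.8 154.2] toolx deg 84.2 F [ 0.3 -0.3 -1.4] q [-0.02  0.08 -0.11  1.39 -0.    1.65] gap 0.5
39.62408375730806 81.14104965965086
a3 green rect ramp/stand ((17.497634887695312, 9.205974578857422), (101.81291198730469, 69.1843032836914), 73.00205993652344)
```

View pics/s3.png

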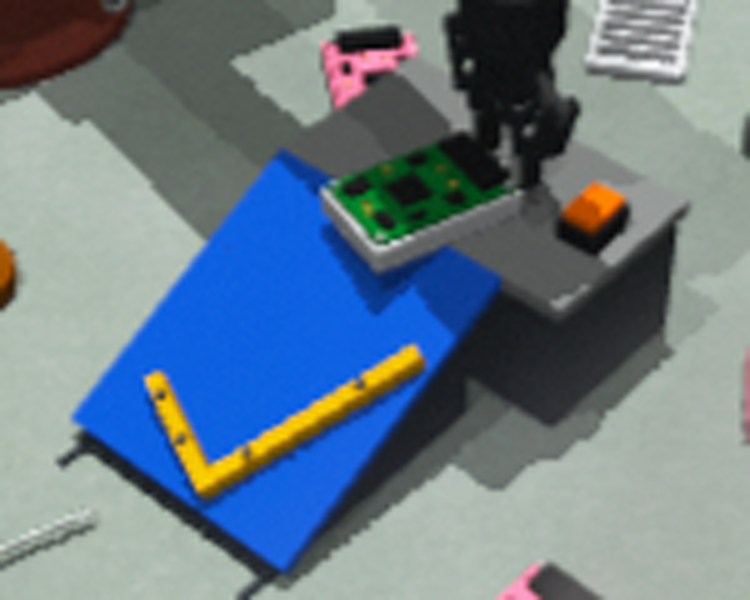

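The module overhangs the edge, still flat, turned about -17° and following the fingers well (crop 420,190). I'll keep pushing until it tips.

```bash
python3 -m inch '[[-0.5,0.15,0,2],[-1.0,0.3,0,4],[-1.5,0.45,0,6],[-2,0.6,0,8],[-2.5,0.75,0,8],[-2.5,0.75,0,8],[-2.5,0.75,0,8],[-2.5,0.75,0,8]]' 
python3 -c "
from h import *
p,R=st();F=frames();print((p-F['O'])@F['ex'],(p-F['O'])@F['ey'])
mod('a4',1);mod('a4',1)"
```

```text
time_s: 7.75
ee_pos: [583.2, 91.9, 154.2]
tool_rot: [2.47, 1.941, -0.0]
ft_force: [0.0, 0.6, 0.7]
finger_gap: 0.5
gripper_force: 0.0
t 7.75 p [583.2  91.9 154.2] toolx deg 76.3 F [0.  0.6 0.7] q [-0.06  0.08 -0.1   1.39 -0.    1.74] gap 0.5
39.57673678717896 55.8553450962413
a4 green rect ramp/stand ((10.954105377197266, -37.710662841796875), (111.90412902832031, 72.64986419677734), 61.19374084472656)
a4 green rect ramp/stand ((11.28862190246582, -49.87754821777344), (111.84196472167969, 72.7001724243164), 59.98451614379883)
```

View pics/a4.png

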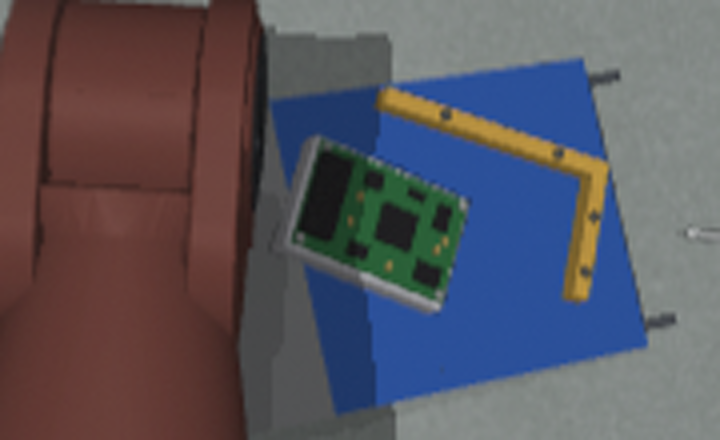

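It tipped and is sliding at about -30°, centre near (11,-50). I'll wait for it to settle.

```bash
python3 -m inch '[[0,0,-2,0],[0,0,-4,0],[0,0,-5,0],[0,0,-5,0],[0,0,-5,0],[0,0,-5,0],[0,0,-5,0],[0,0,-5,0],[0,0,-5,0],[0,0,-5,0],[0,0,-5,0],[0,0,-5,0]]' >/dev/null
cat >> h.py <<'E'
def nest(r):
    """ramp rect -> offset from seat in nest axes"""
    F=frames();C=F['O']+r[0][0]*F['ex']+r[0][1]*F['ry'];e=C-F['S'];print('from seat, nest x,y',(e@F['nx']).round(1),(e@F['ny']).round(1))
E
python3 -c "
from h import *
nest(mod('a5',1));nest(mod('a5',1))"
```

```text
a5 green rect ramp/stand ((8.916072845458984, -152.97772216796875), (112.06201934814453, 70.94965362548828), 65.25323486328125)
from seat, nest x,y 2.6 -3.9
a5 green rect ramp/stand ((8.916072845458984, -152.97772216796875), (112.06201934814453, 70.94965362548828), 65.25323486328125)
from seat, nest x,y 2.6 -3.9
```

View pics/a5.png

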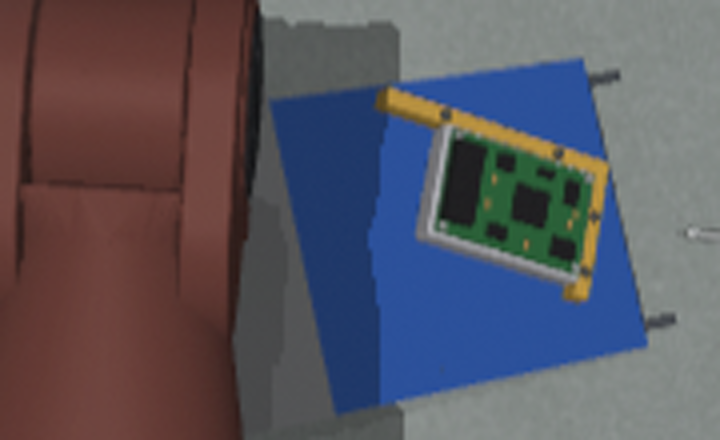

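It slid into the corner. In crop a5 its far side lies along the long fence (440,125 to 600,165) and its front end along the short fence (580,285), with its angle matching to 0.3°. Pixel measurement can't guarantee 3 mm, so I'll nudge gently with shut fingers, first from the rear.

```bash
python3 -m inch '[[-4,2,0,1],[-8,4,0,2.5],[-10.9,5.7,0,2.5],[-10.9,5.7,0,2.5],[-10.9,5.7,2,2.5],[-10.9,5.7,4,2.5],[-10.9,5.7,6,2.5],[-10.9,5.7,7,2.5],[-10.9,5.7,7.4,2.5],[-10.9,5.7,7.4,2.5]]' 1 20
python3 -c "
from h import *
st()"
```

```text
time_s: 10.15
ee_pos: [612.7, -27.1, 130.4]
tool_rot: [-2.512, -1.887, 0.0]
ft_force: [0.3, -0.3, 0.7]
finger_gap: -0.002
gripper_force: 0.0
t 10.15 p [612.7 -27.1 130.4] toolx deg 73.8 F [ 0.3 -0.3  0.7] q [-0.26  0.16 -0.06  1.35  0.    1.6 ] gap -0.0
```

```bash
python3 -m inch '[[-0.4,0,0.2,0],[-0.8,0,0.45,0],[-1.1,0,0.6,0],[-1.1,0,0.6,0]]' | grep -E 'pos|ft'
for i in 1; do python3 -m inch '[[-0.1,0,0.05,0],[-0.2,0,0.1,0],[-0.2,0,0.1,0]]' | grep -E 'pos|ft'; done
python3 -m inch '[[-0.1,0,0.05,0],[-0.15,0,0.07,0],[-0.15,0,0.07,0]]' | grep -E 'pos|ft'
```

```text
ee_pos: [609.6, -38.5, 124.3]
ft_force: [-0.2, 0.4, -0.1]
ee_pos: [609.2, -39.9, 123.3]
ft_force: [-0.3, -0.1, -0.1]
ee_pos: [608.8, -41.3, 122.6]
ft_force: [-0.5, -0.2, 0.1]
```

```bash
python3 -m inch '[[-0.1,0,0.03,0],[-0.15,0,0.05,0],[-0.15,0,0.05,0]]' | grep -E 'pos|ft'
python3 -m inch '[[-0.1,0,0.03,0],[-0.15,0,0.05,0],[-0.15,0,0.05,0]]' | grep -E 'pos|ft'
python3 -m inch '[[-0.1,0,0.03,0],[-0.1,0,0.03,0]]' | grep -E 'pos|ft'
```

```text
ee_pos: [608.4, -42.8, 122.1]
ft_force: [0.3, 0.2, 0.7]
ee_pos: [607.9, -44.2, 121.6]
ft_force: [-0.5, -0.0, 0.9]
ee_pos: [607.6, -45.2, 121.3]
ft_force: [-0.1, -0.4, -0.2]
```

```bash
for k in 1; do python3 -m inch '[[-0.1,0,0.04,0],[-0.1,0,0.04,0]]' | grep -E 'pos|ft'; done
python3 -m inch '[[-0.1,0,0.04,0],[-0.1,0,0.04,0]]' | grep -E 'pos|ft'
python3 -m inch '[[-0.1,0,0.04,0],[-0.1,0,0.04,0]]' | grep -E 'pos|ft'
```

```text
ee_pos: [607.4, -46.2, 120.8]
ft_force: [0.5, 0.3, -0.3]
ee_pos: [607.1, -47.1, 120.5]
ft_force: [0.4, -0.6, -0.2]
ee_pos: [606.8, -48.1, 120.0]
ft_force: [-0.3, 0.8, -0.4]
```

```bash
python3 -m inch '[[-0.1,0,0.04,0],[-0.1,0,0.04,0]]' | grep -E 'pos|ft'
python3 -m inch '[[-0.1,0,0.04,0],[-0.1,0,0.04,0]]' | grep -E 'pos|ft'
python3 -m inch '[[-0.1,0,0.04,0],[-0.1,0,0.04,0]]' | grep -E 'pos|ft'
python3 -c "
from h import *
mod('a6',1);d=grab('scene');F=frames()
g=mask(d,(45,80,30),(85,255,255),(240,150,360,270));g=cv2.morphologyEx(g,cv2.MORPH_CLOSE,np.ones((7,7)))
X=cast(d,pts(g),F['O']+25*F['rz'],F['rz'])-F['O'];r=cv2.minAreaRect(np.c_[X@F['ex'],X@F['ry']].astype(np.float32));print(r);nest(r)
c=d['color'][160:260,240:360,::-1];cv2.imwrite('pics/s6.png',cv2.resize(c,None,fx=6.5,fy=6,interpolation=cv2.INTER_CUBIC))"
```

```text
ee_pos: [606.6, -49.0, 119.7]
ft_force: [-0.4, 0.7, -0.3]
ee_pos: [606.5, -49.3, 119.6]
ft_force: [1.0, 5.0, 2.4]
ee_pos: [606.5, -49.4, 119.6]
ft_force: [0.9, 9.1, 4.6]
a6 green rect ramp/stand ((-9.80402660369873, -189.02059936523438), (35.428184509277344, 71.60955810546875), 55.60559844970703)
((11.035087585449219, -155.38572692871094), (111.67207336425781, 73.21965789794922), 65.10240173339844)
from seat, nest x,y 5.6 -5.2
```

Contact from the rear: the reaction reached 9 N along the fence's own y direction with no further movement, so the leading end is home on the short fence. Next, the near long side.

```bash
python3 -m inch '[[1,0,-0.6,0],[2,0,-4,0],[1,-1,-7,0],[-2,-4,-7,0],[-6.5,-6.2,-7,0],[-6.5,-6.2,-7,0],[-6.5,-6.2,-3,0],[-6.5,-6.2,0,0],[-6.5,-6.2,1,0],[-6.5,-6.2,1.4,0],[-6.5,-6.2,1.4,0]]' | grep -E 'pos|ft'
python3 -m inch '[[0,0.3,0.1,0],[0,0.6,0.2,0],[0,0.6,0.2,0]]' | grep -E 'pos|ft'
python3 -m inch '[[0,0.1,0,0],[0,0.2,0,0],[0,0.2,0,0]]' | grep -E 'pos|ft'
```

```text
ee_pos: [528.8, -96.0, 105.7]
ft_force: [0.1, -0.2, -0.3]
ee_pos: [535.0, -98.1, 103.6]
ft_force: [-0.9, -0.8, 0.6]
ee_pos: [536.1, -98.4, 103.0]
ft_force: [-0.8, -0.6, -0.1]
```

```bash
python3 -m inch '[[0,0.1,0,0],[0,0.15,0.03,0],[0,0.15,0.03,0]]' | grep -E 'pos|ft'
python3 -m inch '[[0,0.1,0,0],[0,0.1,0.03,0]]' | grep -E 'pos|ft'
python3 -m inch '[[0,0.1,0,0],[0,0.1,0.03,0]]' | grep -E 'pos|ft'
python3 -m inch '[[0,0.1,0,0],[0,0.1,0.03,0]]' | grep -E 'pos|ft'
```

```text
ee_pos: [537.5, -98.7, 102.5]
ft_force: [0.4, -0.0, 0.4]
ee_pos: [538.5, -99.0, 102.3]
ft_force: [0.2, 0.6, -0.3]
ee_pos: [539.5, -99.3, 102.0]
ft_force: [0.6, -0.3, 0.2]
ee_pos: [540.5, -99.6, 101.7]
ft_force: [-1.2, 0.5, 0.2]
```

```bash
python3 -m inch '[[0,0.1,0,0],[0,0.1,0.02,0]]' | grep -E 'pos|ft'
python3 -m inch '[[0,0.1,0,0],[0,0.1,0.02,0]]' | grep -E 'pos|ft'
python3 -m inch '[[0,0.05,0,0],[0,0.05,0,0]]' | grep -E 'pos|ft'
python3 -m inch '[[0,0.05,0,0],[0,0.05,0,0]]' | grep -E 'pos|ft'
```

```text
ee_pos: [541.4, -99.9, 101.5]
ft_force: [-0.4, 0.6, -0.3]
ee_pos: [542.3, -100.1, 101.3]
ft_force: [0.0, 1.0, 0.6]
ee_pos: [542.5, -100.2, 101.2]
ft_force: [-2.3, 1.0, 1.2]
ee_pos: [542.8, -100.2, 101.1]
ft_force: [-4.2, 1.1, 1.5]
```

```bash
python3 -m inch '[[0,0.1,0,0],[0,0.1,0,0],[0,0.1,0,0]]' | grep -E 'pos|ft'
python3 -m inch '[[0,0.1,0,0],[0,0.1,0,0],[0,0.1,0,0]]' | grep -E 'pos|ft'
```

```text
ee_pos: [543.1, -100.3, 101.0]
ft_force: [-7.7, 2.7, 4.7]
ee_pos: [543.4, -100.3, 101.0]
ft_force: [-11.4, 2.6, 6.7]
```

The reaction rises to 11 N with no motion, so the long side is flush. Retreat and check.

```bash
python3 -m inch '[[0,-0.8,0,0],[0,-2,-2,0],[0,-3,-7,0],[4,-3,-12,0],[9,-3,-12,0],[14,-3,-12,0],[19,-3,-12,0],[23,-3,-12,0],[23,-3,-12,0],[23,-3,-12,0]]' | grep -E 'pos|ft'
python3 -c "
from h import *
nest(mod('a7',1));nest(mod('a8',1));d=grab('scene')
a=cv2.resize(cv2.imread('pics/a7.png')[80:340,350:680],(400,315));b=cv2.resize(np.ascontiguousarray(d['color'][195:255,255:331,::-1]),(400,315),interpolation=cv2.INTER_CUBIC)
cv2.imwrite('pics/fin.png',np.hstack([a,b]))"
```

```text
ee_pos: [580.5, 129.4, 221.1]
ft_force: [-0.1, 0.0, -0.4]
a7 green rect ramp/stand ((8.948062896728516, -152.9924774169922), (112.06201934814453, 71.02008819580078), 65.25323486328125)
from seat, nest x,y 2.7 -3.9
a8 green rect ramp/stand ((8.916072845458984, -152.97772216796875), (112.06201934814453, 70.94965362548828), 65.25323486328125)
from seat, nest x,y 2.6 -3.9
```

View pics/fin.png

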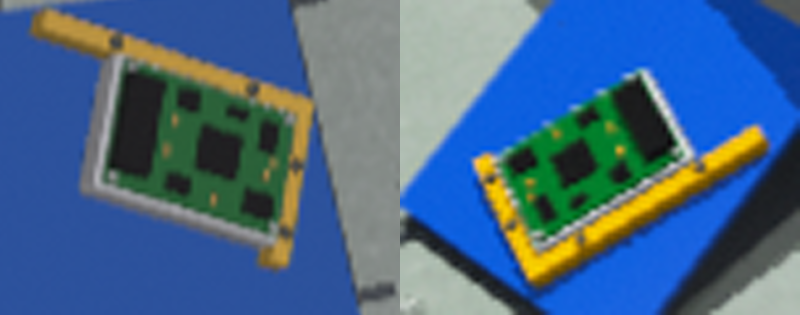

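Both views show the module flat and flush with both fences, with no gap at the short fence (right view 510,210) or the long fence (620,195). It didn't move under either nudge, and the arm is clear. Handing in.

```bash
python3 -c "
from rig import env
print(env.close_job())"
```

```text
the job is handed in; nothing more can be done
None
```

The module is flat in the corner against both yellow fences: it held still under gentle nudges of about 10–13 N from the rear and near side, the arm is clear, and the job is handed in, though the hand-in gave no verdict.

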